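Close the instrument container

TASK

Put the matching lid, the one as large as the container's rim, on the open instrument container so that it lies flat, centred and squared up with the rim and covers the opening. Set it down gently rather than dropping it, let go, and leave the container, the smaller lid and the bowl where they stand.

Things in the scene. Friction and masses are not known exactly. Their poses are not given: they have to be found in the camera images.
- container: Open steel instrument container, loose, 1.8 kg, upright on the table. Body 150 x 95 mm; flat outward rim 170 (along x) x 115 mm (along y), its top 60 mm above the underside; opening 142 x 87 mm; instruments on its floor. Origin: centre of the underside; x along the long side, z up. The same turned by 180 degrees.
- lid: The matching lid, flat on the table: steel plate 170 (x) x 115 (y) x 6 mm, flat underneath, 0.3 to 0.55 kg. Black handle bar over its centre: 100 mm along x, 14 mm wide, 32 to 46 mm above the underside (26 mm free under it), a post near each end (76 mm clear between). Origin: centre of the underside; x along the long side, z up. The same turned by 180 degrees.
- small_lid: Bystander, not the one to use: a smaller lid of the same make, plate 120 (x) x 82 (y) x 6 mm, a like black handle bar 80 mm long at the same height. Too small to rest on the rim. Origin: centre of the underside; x along the long side, z up.
- bowl: Bystander: open round steel bowl, 90 mm across, 40 mm high, beyond the lids and container (a glass jar, 64 mm across and 75 mm high, not listed, stands there too). Origin: centre of the underside, z up.
There are look-alikes about, which are no part of the job. Leave any red look-alike of the container alone.

How it is judged (in metres and radians):
At the end, for the whole second after the job is handed in: The larger lid rests on the rim, flat within 3.4 degrees and 4 mm of rim height, centred within 12 mm and its long side within 10 degrees of the container's; the container stands level; container, smaller lid and bowl are within 30 mm of their starts (horizontal distance between lid and container below 0.012 m and angle between the x axis of lid and the x axis of container, either way round below 0.175 rad and z of lid in the frame of container between 0.056 and 0.064 m and angle between lid's own z axis and vertical below 0.06 rad and height (world z) of container below 0.005 m and angle between container's own z axis and vertical below 0.05 rad and linear speed of lid below 0.02 m/s and distance of each of container, small_lid, bowl from where it was at the start of the episode below 0.03 m); the robot touches nothing.
It fails at once if the lid is let go more than 25 mm above the container's rim (dropped) (height (world z) of lid above 0.085 m and contact force between the fingers and lid below 0.05 N).
It also fails if it takes over 43 s, if anything falls off the work surface, if the arm or the gripper's body presses on something with over 40 N, if the wrist force passes 120 N, or if a joint passes its speed limit or range.

ROBOT

A 6-joint arm with a two-finger parallel gripper is mounted at the origin on the work surface. World frame = base frame: x ahead of the robot, y to its left, z up, the work surface at z = 0. Lengths are in mm, angles in degrees, forces in N, time in s.
With the tool pointing down it reaches from about 350 to 850 mm from the base axis. Payload 8.1 kg.
Tool frame: the origin (TCP) lies at the very end of the fingers, on their centre line; the grasp point (between the pads) lies 19 mm behind it; z points along the fingers, y is the direction in which the jaws open and shut (so a half turn about z gives the same grasp; the last joint's range is limited). The gripper opens to 85 mm and grips with 20 to 120 N. Pads are 22 mm wide; open, the fingers measure 114 mm over their backs; the gripper's body (76 mm by 85 mm) begins 54 mm behind the grasp point. The pads swing forward as they close: fully open they stand 13 mm farther back than shut.
Start: joints at [-4.893, 7.471, 85.268, -0, 87.261, -4.893], TCP at [600.004, 0.022, 231.292] pointing down, gripper open.
Joint ranges: [-169.43, 169.43], [-51.17, 129.36], [1.28, 143.12], [-76.62, 256.62], [0, 156.53], [-152.29, 152.29]. Speed limits (degrees/s): [136.94, 136.94, 159.86, 180, 180, 180].

INTERFACE

Orientations are given as [roll, pitch, yaw] about the fixed x, y, z axes, in that order (R = Rz(yaw) Ry(pitch) Rx(roll)).
In Python, from bench import r gives the robot as it stands.
- The arm moves only by the shell command python3 -m crank 'ROWS' [OPENING] [FORCE]. ROWS is JSON, a list that holds one entry, the list of rows, each a list of 6 numbers: the shift along the tool's x, y, z in m, then the turn, a rotation vector about the tool's x, y, z in rad. A call has 1 to 10 rows; each row is the pose to reach, as a shift and turn from the pose measured when the call began, along the tool's axes at that moment; what a row does not reach only later rows make up. A row lasts 1/8 s, in which the tool goes at most 62.5 mm and 10.7 degrees, less where a joint would pass 70% of its speed; a pose out of reach is approached as far as the arm can. A call with a gripper value outside its range is refused whole. OPENING is the closure, from 0 (fully open) to 1 (shut), set as the call begins (- or left out, the last holds). The fingers move at their own pace and stop on an object; FORCE is the grip in N (left out, the last holds). Time passes only in rows, so rows that repeat a pose let the fingers close. It gives the time, the measured TCP pose, the force and the opening at its end, in the units of the state.
- r.sense(): the state, without advancing time (a new reading comes with each control period).
- r.snapshot(name): name is "scene" or "side" or "wrist"; returns (picture, depth): 480x640x3 uint8, blue, green, red; 480x640 float32, mm along the optical axis (not along the pixel's ray), 0 where there is no reading.
- r.get_calibration(name): a dict with "mtx" (3x3 intrinsics, pixels), "cam_to_world" (4x4, takes a point from camera to world coordinates). Camera axes: x right, y down, z forward; pixel columns grow to the right and rows downward; lengths in mm; the calibration is good to about 2 mm. A picture is of the moment at which its call begins: read the wrist's pose just before it. get_calibration takes no time and is no camera call; for the wrist camera it gives the pose at the moment of the call.
- r.hand_in(): hands the job in, once; it reports no verdict.
Trained networks look in the newest picture that a camera, given by its name, has taken for a name from the list of things; names that differ only in an ending like _2 or _b are one class to them, and where a whole thing is asked for, a point or a joint stands for the part that bears it (a point fixed in the world has none). Each returns a list of dicts, best first, with "conf" (0 to 1); they miss things now and then, are a little off and sometimes report something else, mostly with a low value. They report only what shows in the picture. A call takes as long as a camera call. They do not tell look-alikes from the thing itself.
- r.look_for(thing, camera): "extent" ([left, top, right, bottom] in pixels, round what is visible of it).
- r.landmark_of(thing, camera): "pixel" ([column, row] in pixels: a listed point, or the origin of a listed thing).
The state is a dict: "time": time; "joint_pos": joint angles; "qd": joint speeds; "joint_efforts": joint torques, N m; "tool_pos": TCP position; "tcp_rot": TCP orientation; "ft_force": force on the tool from outside, world axes, zero at the start; "wrist_torque": the same for the moment, N m; "finger_gap": finger opening in mm.
Only numpy, scipy, OpenCV 4.12 (cv2) and the standard library are available. Lean on these libraries where they do the work, as an engineer would, in place of code of your own. Each camera call takes 0.05 s, during which the arm holds its last target.

## Working session

There is one attempt and no reset: what is moved stays moved. The work goes in short steps, Python scripts to look and compute and a shell command to move; the robot and the scene stay as the last step left them, time stands still between calls to the robot, and variables do not carry over. Pictures are saved under pics/ and viewed, and the job is handed in when it is done.

```bash
ls; mkdir -p pics; python3 - <<'E'
from bench import r
import cv2
print(r.sense())
for c in("scene","side"):
    p,d=r.snapshot(c); cv2.imwrite(f"pics/{c}0.png",p)
    import numpy as np; np.save(f"pics/{c}0.npy",d)
    k=r.get_calibration(c); print(k["mtx"].tolist(),k["cam_to_world"].tolist())
    for t in("container","lid","small_lid","bowl"):
        print(c,t,r.look_for(t,c))
E
```

```text
pics
{'time': 0.0, 'joint_pos': array([-4.89363118e+00,  7.51549978e+00,  8.53299182e+01, -1.37656152e-03,
        8.72627459e+01, -4.89368249e+00]), 'qd': array([ 0.0558863 ,  0.03453251,  0.06473067, -0.07734667, -0.01661464,
       -0.14622407]), 'joint_efforts': array([-1.90700346e-03, -5.69404185e+01, -5.00557995e+01, -2.19391650e-04,
        1.44415747e-02,  7.24149572e-05]), 'tool_pos': array([5.99437168e+02, 5.57585845e-02, 2.30234242e+02]), 'tcp_rot': array([-1.79892113e+02, -7.85728274e-03,  9.00001109e+01]), 'ft_force': array([ 0.77958445, -0.0618554 ,  0.5562757 ]), 'wrist_torque': array([ 0.01872244,  0.0151507 , -0.07212479]), 'finger_gap': 85.58884011437947}
[[620.1291324501044, 0.0, 321.53202660343163], [0.0, 620.1291324501044, 235.03490509931328], [0.0, 0.0, 1.0]] [[-0.10182200121664531, 0.785950892643848, -0.6098470910159173, 1198.7187682986576], [0.9947962365983419, 0.08264315786477264, -0.05958654301026694, 56.45295880355404], [0.0035675927477204733, -0.6127408120979678, -0.7902758818738614, 923.3971034253932], [0.0, 0.0, 0.0, 1.0]]
scene container [{'extent': [14
[... 377 characters left out ...]
6923, 0.0, 316.85192353032903], [0.0, 483.84095102586923, 234.40791642669922], [0.0, 0.0, 1.0]] [[0.7121666969600272, -0.5388158538312701, 0.4499956348689666, 153.44040095174893], [-0.701952282865395, -0.5548136418782724, 0.446592448845509, -393.3441933447266], [0.009032625371685896, -0.6339237323573298, -0.7733428174057396, 693.979747841431], [0.0, 0.0, 0.0, 1.0]]
side container [{'extent': [327.8, 313.0, 473.0, 454.3], 'conf': 0.98}, {'extent': [479.5, 265.2, 582.5, 392.7], 'conf': 0.87}]
side lid [{'extent': [155.5, 144.3, 257.8, 213.8], 'conf': 0.61}]
side small_lid [{'extent': [237.3, 222.9, 310.7, 288.9], 'conf': 0.64}]
side bowl [{'extent': [390.5, 212.0, 439.2, 255.7], 'conf': 0.64}]
```

View pics/scene0.png

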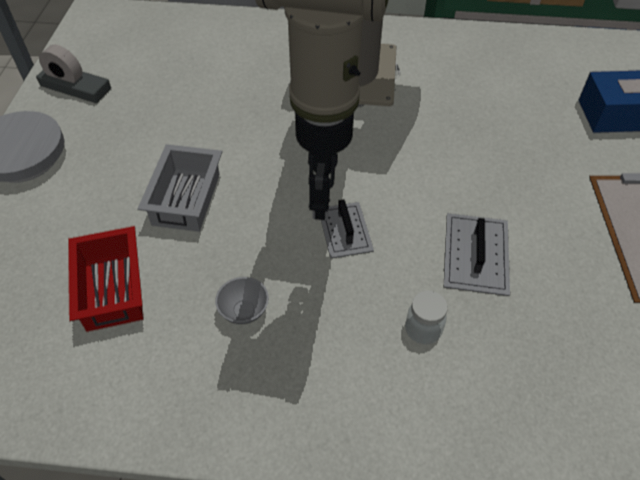

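View pics/side0.png

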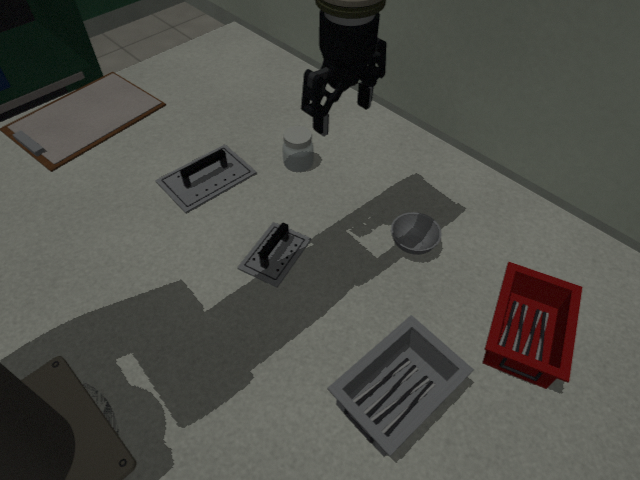

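Scene and side pictures show these possible confusions:
- **Lid:** the larger plate at scene (478,252), or the smaller one at (347,229). I choose the larger.
- **Container:** the grey one at (180,187), or the red look-alike at (104,280). I choose the grey.

Next I measure with depth.

```bash
cat > h.py <<'E'
import numpy as np, cv2
def world(d,k):
    v,u=np.mgrid[:480,:640]; M=k["mtx"]; T=np.array(k["cam_to_world"])
    P=np.stack([(u-M[0,2])/M[0,0]*d,(v-M[1,2])/M[1,1]*d,d],-1)@T[:3,:3].T+T[:3,3]
    P[d<=0]=np.nan; return P
def rect(P,box,z0,z1):
    l,t,r_,b=box; Q=P[t:b,l:r_].reshape(-1,3); Q=Q[(Q[:,2]>z0)&(Q[:,2]<z1)]
    # biggest cluster by raster
    c,s,a=cv2.minAreaRect(Q[:,:2].astype(np.float32))
    if s[0]<s[1]: s=(s[1],s[0]); a+=90
    a=(a+90)%180-90
    return np.round(c,1),np.round(s,1),round(a,1),len(Q),np.round(np.median(Q[:,2]),1)
E
python3 - <<'E'
from h import *
from bench import r
B={"scene":{"cont":(130,135,235,240),"lid":(435,205,520,300),"small":(312,195,382,265)},
"side":{"cont":(318,303,483,464),"lid":(145,135,265,222),"small":(230,215,318,297)}}
for c in B:
    P=world(np.load(f"pics/{c}0.npy"),r.get_calibration(c))
    print(c,"table z",np.nanmedian(P[300:,:][...,2]))
    print("rim",rect(P,B[c]["cont"],53,68))
    print("lid handle",rect(P,B[c]["lid"],28,60)," plate",rect(P,B[c]["lid"],3.5,60))
    print("small handle",rect(P,B[c]["small"],28,60),rect(P,B[c]["small"],3.5,60))
p=cv2.imread("pics/scene0.png")
a=cv2.resize(p[200:300,430:530],(400,400),interpolation=2);b=cv2.resize(p[140:240,130:230],(400,400),interpolation=2)
cv2.imwrite("pics/crop0.png",np.hstack([a,b]))
E
```

```text
scene table z 1.4441468581057961
rim (array([ 460.1, -288.1]), array([242.4, 117. ]), -3.3, 1947, np.float64(61.2))
lid handle (array([502.8, 272.9]), array([104.1,  13.4]), -2.9, 413, np.float64(46.8))  plate (array([490.6, 280.2]), array([231.4, 163.1]), -0.5, 5280, np.float64(7.8))
small handle (array([473.5,  29.5]), array([81.4, 14.5]), 17.0, 322, np.float64(46.7)) (array([467.6,  34.9]), array([167.6, 135.7]), 6.0, 2481, np.float64(7.7))
side table z 0.015760594440564546
rim (array([ 427.1, -287.5]), array([172.3, 115.8]), -2.9, 4087, np.float64(59.4))
lid handle (array([499.7, 271.5]), array([99.2, 18.5]), -1.5, 453, np.float64(43.4))  plate (array([503.7, 331.2]), array([236.8, 171.1]), 86.5, 3195, np.float64(5.9))
small handle (array([470.2,  27.4]), array([79.6, 15.1]), 16.5, 404, np.float64(44.5)) (array([477.2,  35.1]), array([163.6, 124.2]), 41.5, 2437, np.float64(6.1))
```

View pics/crop0.png

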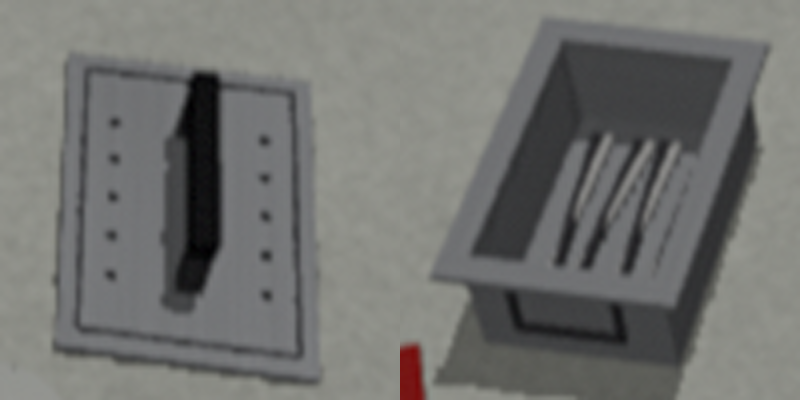

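Crop: the left plate is the large lid with its long bar, and the right is the grey open container. The measured handle lengths (100 vs 80 mm) and the 172x116 mm rim confirm both choices. Moving above the lid.

```bash
python3 -m crank '[[[0.027,-0.010,0,0,0,0.161],[0.054,-0.020,0,0,0,0.323],[0.082,-0.030,0,0,0,0.484],[0.109,-0.039,0,0,0,0.646],[0.136,-0.049,0,0,0,0.807],[0.163,-0.059,0,0,0,0.968],[0.190,-0.069,0,0,0,1.130],[0.218,-0.079,0,0,0,1.291],[0.245,-0.089,0,0,0,1.453],[0.272,-0.098,0,0,0,1.614]]]' 0 40
python3 - <<'E'
from h import *
from bench import r
s=r.sense(); print(s['tool_pos'],s['tcp_rot'],s['joint_pos'],s['time'])
k=r.get_calibration("wrist"); p,d=r.snapshot("wrist"); cv2.imwrite("pics/w1.png",p)
P=world(d,k); print("handle",rect(P,(0,0,640,480),30,60))
for c,b in (("scene",(130,135,235,240)),("side",(318,303,483,464))):
    P=world(np.load(f"pics/{c}0.npy"),r.get_calibration(c)); l,t,rr,bb=b
    Q=P[t:bb,l:rr].reshape(-1,3); Q=Q[(abs(Q[:,2]-(61.3 if c=="scene" else 59.6))<3.5)&(abs(Q[:,0]-428)<95)&(abs(Q[:,1]+287)<72)]
    print(c,cv2.minAreaRect(Q[:,:2].astype(np.float32)))
E
```

```text
time: 1.75
tool_pos: [501.6, 272.9, 231.4]
tcp_rot: [-180.0, -0.0, -2.8]
ft_force: [0.6, 0.0, 0.0]
finger_gap: 85.6
[501.61601865 272.91138949 231.40868454] [-1.79992909e+02 -1.07787669e-02 -2.77892567e+00] [2.34040005e+01 2.98997732e+00 9.00111241e+01 1.60972821e-03
 8.69860969e+01 1.16182841e+02] 1.75
handle (array([552. , 141.2]), array([273.1, 220.5]), 85.8, 4876, np.float64(45.5))
scene ((427.08807373046875, -286.173583984375), (117.01248168945312, 176.2122802734375), 86.72003173828125)
side ((427.11328125, -287.5199279785156), (115.80542755126953, 172.3243865966797), 87.05043029785156)
```

View pics/w1.png

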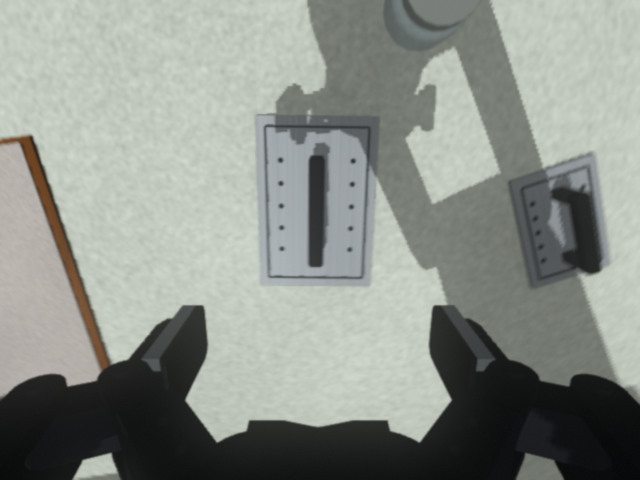

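The wrist view shows the large lid, with its handle at (317,211) between the fingers. The small lid is off at (560,220).

```bash
python3 - <<'E'
from h import *
from bench import r
k=r.get_calibration("wrist"); p,d=r.snapshot("wrist")
P=world(d,k); print("handle",rect(P,(290,140,345,285),38,60),"plate",rect(P,(240,105,390,295),3.5,60), np.nanmedian(P[300:330,250:400,2]))
print(r.sense()['tool_pos'],r.sense()['tcp_rot'])
E
```

```text
handle (array([501.7, 274.2]), array([98.7, 13.9]), -2.8, 1704, np.float64(45.6)) plate (array([501.1, 274.5]), array([169.6, 115.2]), -3.1, 19960, np.float64(6.1)) -0.17597237830219115
[500.97515633 274.3288934  231.3532271 ] [-1.79944919e+02  1.96245746e-02 -2.56020564e+00]
```

The wrist measures the plate at 169.6 x 115.2 mm, centred under the TCP and aligned. Descending.

```bash
python3 -m crank '[[[0,0,0.040,0,0,0],[0,0,0.080,0,0,0],[0,0,0.120,0,0,0],[0,0,0.150,0,0,0],[0,0,0.175,0,0,0],[0,0,0.195,0,0,0],[0,0,0.210,0,0,0],[0,0,0.210,0,0,0]]]' 0 60
python3 -m crank '[[[0,0,0,0,0,0],[0,0,0,0,0,0],[0,0,0,0,0,0],[0,0,0,0,0,0],[0,0,0,0,0,0],[0,0,0,0,0,0],[0,0,0,0,0,0],[0,0,0,0,0,0]]]' 1 60
```

```text
time: 2.85
tool_pos: [500.2, 274.0, 20.2]
tcp_rot: [180.0, 0.1, -2.5]
ft_force: [0.1, 0.5, 0.0]
finger_gap: 85.2
time: 3.85
tool_pos: [500.6, 274.2, 20.8]
tcp_rot: [-180.0, 0.1, -2.5]
ft_force: [-1.9, -0.1, 5.7]
finger_gap: 12.8
```

```bash
python3 -m crank '[[[0,0,-0.010,0,0,0],[0,0,-0.025,0,0,0],[0,0,-0.045,0,0,0],[0,0,-0.070,0,0,0],[0,0,-0.095,0,0,0],[0,0,-0.120,0,0,0],[0,0,-0.130,0,0,0],[0,0,-0.130,0,0,0],[0,0,-0.130,0,0,0]]]' - 80
python3 - <<'E'
from h import *
from bench import r
s=r.sense(); print(s['tool_pos'],s['tcp_rot'],s['joint_pos'],s['finger_gap'],s['ft_force'],s['wrist_torque'])
k=r.get_calibration("wrist"); p,d=r.snapshot("wrist"); cv2.imwrite("pics/w2.png",p)
cv2.imwrite("pics/s2.png",r.snapshot("side")[0])
P=world(d,k); np.save("pics/w2P.npy",P)
E
```

```text
time: 4.97
tool_pos: [500.0, 273.8, 149.6]
tcp_rot: [180.0, 0.2, -2.5]
ft_force: [0.3, 0.9, -6.6]
finger_gap: 12.4
[500.04776989 273.7819978  149.60411022] [179.96530423   0.1812926   -2.53411538] [2.35174064e+01 6.04976070e+00 9.54554923e+01 4.94115870e-02
 7.86728620e+01 1.16041687e+02] 12.448613527435059 [ 0.33036155  0.88598348 -6.58963689] [-0.02843902 -0.01387926  0.02466624]
```

View pics/w2.png

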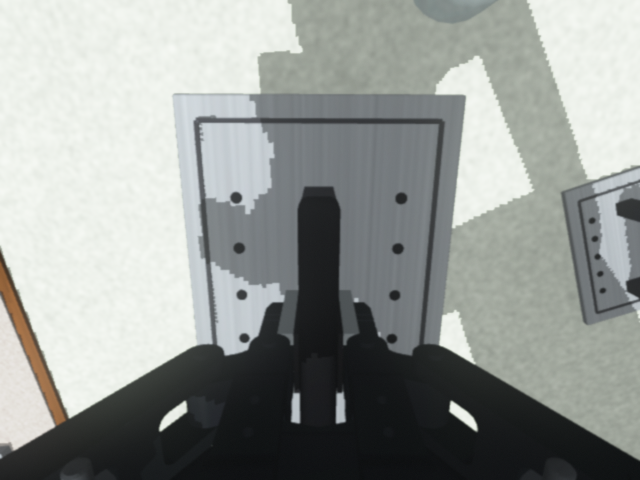

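View pics/s2.png

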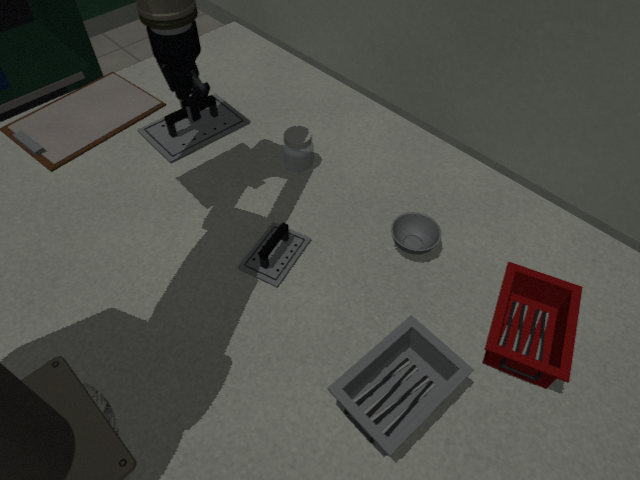

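The lid hangs under the gripper at side (193,125), and in the wrist view its plate looks level. I'll fit its plane and measure its offset from the TCP.

```bash
python3 - <<'E'
from h import *
P=np.load("pics/w2P.npy")
Q=P[90:340,170:470].reshape(-1,3);Q=Q[(Q[:,2]>120)&(Q[:,2]<148)]
A=np.c_[Q[:,:2]-Q[:,:2].mean(0),np.ones(len(Q))]
for _ in range(3):
    c=np.linalg.lstsq(A,Q[:,2],rcond=None)[0]; e=abs(A@c-Q[:,2])<2; A,Q=A[e],Q[e]
print("slopes deg",np.degrees(c[:2]),"z",c[2],Q[:,:2].min(0),Q[:,:2].max(0),len(Q))
a=np.radians(-2.8);x=np.array([np.cos(a),np.sin(a)]);y=np.array([-x[1],x[0]])
print("along x max",np.percentile(Q[:,:2]@x,99.7)-85,"y mid",(np.percentile(Q[:,:2]@y,[.3,99.7])), "tcp",np.array([500.4,273.8])@np.c_[x,y])
E
```

```text
slopes deg [-0.04511661 -0.00956882] z 134.681892480754 [474.55758884 212.60685445] [587.93477121 332.41692958] 56589
along x max 486.1090751990831 y mid [241.27997691 355.05466941] tcp [486.42752416 297.91754521]
```

```bash
python3 -m crank '[[[-0.001,0.015,0,0,0,0],[-0.003,0.040,0,0,0,0],[-0.006,0.070,0,0,0,0],[-0.009,0.105,0,0,0,0],[-0.012,0.140,0,0,0,0],[-0.015,0.175,0,0,0,0],[-0.018,0.210,0,0,0,0],[-0.021,0.240,0,0,0,0],[-0.023,0.265,0,0,0,0],[-0.024,0.280,0,0,0,0]]]' - 80
```

```text
time: 6.32
tool_pos: [462.8, -6.5, 149.2]
tcp_rot: [179.9, 0.2, -2.6]
ft_force: [0.5, 0.2, -6.0]
finger_gap: 12.4
```

```bash
python3 -m crank '[[[-0.001,0.015,0,0,0,0],[-0.003,0.040,0,0,0,0],[-0.006,0.070,0,0,0,0],[-0.009,0.105,0,0,0,0],[-0.012,0.140,0,0,0,0],[-0.015,0.175,0,0,0,0],[-0.018,0.210,0,0,0,0.003],[-0.021,0.240,0,0,0,0.005],[-0.023,0.267,0,0,0,0.005],[-0.023,0.282,0,0,0,0.005]]]' - 80
python3 -m crank '[[[0,0,0,0,0,0],[0,0,0,0,0,0]]]'
python3 - <<'E'
from h import *
from bench import r
print(r.sense()['tool_pos'],r.sense()['tcp_rot'])
for c in("scene","side"):
    p,d=r.snapshot(c); cv2.imwrite(f"pics/{c}3.png",p); np.save(f"pics/{c}3.npy",d)
E
```

```text
time: 7.58
tool_pos: [426.6, -288.3, 149.4]
tcp_rot: [179.9, 0.3, -2.9]
ft_force: [-0.5, 0.1, -5.1]
finger_gap: 12.4
time: 7.82
tool_pos: [426.7, -287.5, 149.2]
tcp_rot: [180.0, 0.3, -2.9]
ft_force: [0.1, 0.5, -5.7]
finger_gap: 12.4
[ 426.67203818 -287.47141262  149.19592607] [179.9921119    0.28594401  -2.9233183 ]
```

View pics/side3.png

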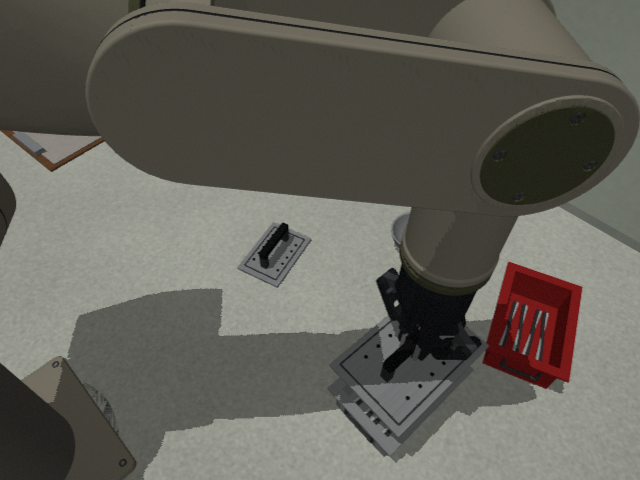

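The lid is over the grey container, aligned, with the red one clear on the right. Lowering in two stages.

```bash
python3 -m crank '[[[0,0,0.010,0,0,0],[0,0,0.022,0,0,0],[0,0,0.035,0,0,0],[0,0,0.046,0,0,0],[0,0,0.054,0,0,0],[0,0,0.059,0,0,0],[0,0,0.061,0,0,0],[0,0,0.061,0,0,0]]]'
python3 -m crank '[[[0,0,0.001,0,0,0],[0,0,0.002,0,0,0],[0,0,0.003,0,0,0],[0,0,0.004,0,0,0],[0,0,0.005,0,0,0],[0,0,0.0055,0,0,0],[0,0,0.006,0,0,0],[0,0,0.006,0,0,0]]]'
```

```text
time: 8.93
tool_pos: [426.6, -287.5, 88.5]
tcp_rot: [180.0, 0.3, -2.9]
ft_force: [0.2, -0.2, -4.9]
finger_gap: 12.4
time: 9.93
tool_pos: [426.6, -287.5, 82.4]
tcp_rot: [180.0, 0.3, -2.9]
ft_force: [-0.3, 0.1, -5.6]
finger_gap: 12.5
```

```bash
python3 -m crank '[[[0,0,0.0005,0,0,0],[0,0,0.001,0,0,0],[0,0,0.0015,0,0,0],[0,0,0.0015,0,0,0]]]'
python3 -m crank '[[[0,0,0.0003,0,0,0],[0,0,0.0006,0,0,0],[0,0,0.0006,0,0,0]]]'
```

```text
time: 10.42
tool_pos: [426.6, -287.5, 81.0]
tcp_rot: [180.0, 0.3, -2.9]
ft_force: [0.7, 0.9, -4.4]
finger_gap: 12.3
time: 10.8
tool_pos: [426.6, -287.5, 80.9]
tcp_rot: [180.0, 0.3, -2.9]
ft_force: [-3.8, 2.9, 3.7]
finger_gap: 12.7
```

The force turned from -5 to +4 N, so the lid has made contact. Releasing part-way first, then fully.

```bash
python3 -m crank '[[[0,0,0,0,0,0],[0,0,0,0,0,0],[0,0,0,0,0,0],[0,0,0,0,0,0]]]' 0.5
python3 -m crank '[[[0,0,0,0,0,0],[0,0,0,0,0,0],[0,0,0,0,0,0],[0,0,0,0,0,0]]]' 0.3
python3 -m crank '[[[0,0,-0.010,0,0,0],[0,0,-0.025,0,0,0],[0,0,-0.050,0,0,0],[0,0,-0.080,0,0,0],[0,0,-0.110,0,0,0],[0,0,-0.135,0,0,0],[0,0,-0.150,0,0,0],[0,0,-0.150,0,0,0]]]'
python3 - <<'E'
from h import *
from bench import r
print(r.sense()['tool_pos'])
k=r.get_calibration("wrist"); p,d=r.snapshot("wrist"); cv2.imwrite("pics/w4.png",p); P=world(d,k); np.save("pics/w4P.npy",P)
for c in("scene","side"):
    p,d=r.snapshot(c); cv2.imwrite(f"pics/{c}4.png",p); np.save(f"pics/{c}4.npy",d)
E
```

```text
time: 11.3
tool_pos: [426.7, -287.6, 80.9]
tcp_rot: [180.0, 0.2, -2.9]
ft_force: [0.5, 0.5, -0.8]
finger_gap: 43.0
time: 11.8
tool_pos: [426.7, -287.6, 80.9]
tcp_rot: [180.0, 0.2, -2.9]
ft_force: [-0.6, 0.1, 0.4]
finger_gap: 59.7
time: 12.8
tool_pos: [428.0, -288.0, 232.6]
tcp_rot: [179.9, 0.1, -2.9]
ft_force: [-0.3, -0.2, -1.1]
finger_gap: 59.7
[ 428.01337825 -288.01518263  232.64205557]
```

View pics/w4.png

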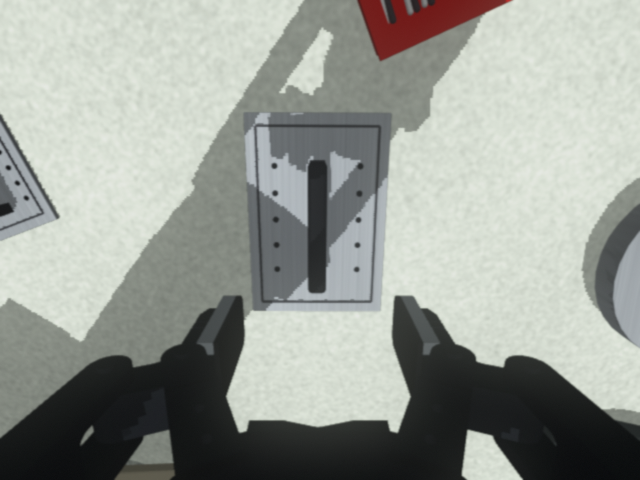

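View pics/side4.png

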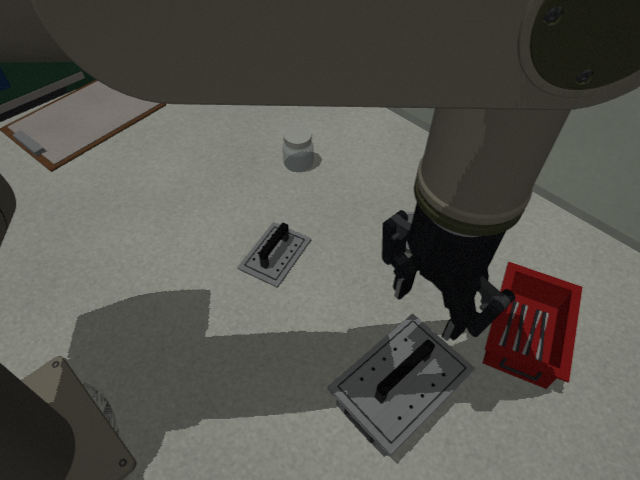

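View pics/scene4.png

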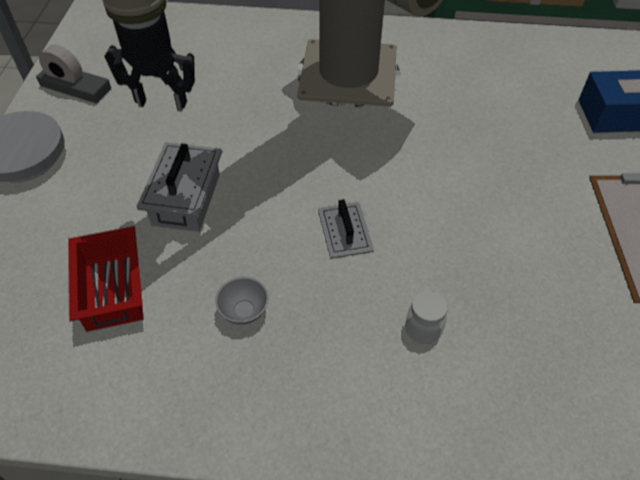

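The lid covers the container in all three pictures, and bowl, small lid and red container look unmoved. Now a numeric check of centring, height, tilt and whether the container shifted.

```bash
python3 - <<'E'
from h import *
from bench import r
P=np.load("pics/w4P.npy")
print("wrist lid handle",rect(P,(290,140,345,300),95,115)," plate",rect(P,(225,95,405,320),60,72))
Q=P[105:320,235:400].reshape(-1,3);Q=Q[(Q[:,2]>61)&(Q[:,2]<71)]
A=np.c_[Q[:,:2]-Q[:,:2].mean(0),np.ones(len(Q))];c=np.linalg.lstsq(A,Q[:,2],rcond=None)[0];print("tilt",np.degrees(c[:2]),"z",c[2])
for s in("scene","side"):
    k=r.get_calibration(s);b={"scene":(130,135,235,240),"side":(318,303,483,464)}[s]
    for n in(0,4):
        P=world(np.load(f"pics/{s}{n}.npy"),k);l,t,rr,bb=b;Q=P[t:bb,l:rr].reshape(-1,3)
        Q=Q[(abs(Q[:,2]-61-(6 if n else 0))<5)&(abs(Q[:,0]-428)<95)&(abs(Q[:,1]+287)<72)]
        print(s,n,"rim/lid",cv2.minAreaRect(Q[:,:2].astype(np.float32)))
# container front-wall shift: image diff below the rim
for s,b in(("scene",(145,205,205,235)),("side",(335,400,395,460))):
    a,q=[cv2.imread(f"pics/{s}{n}.png",0)[b[1]:b[3],b[0]:b[2]].astype(np.float32) for n in(0,4)]
    print(s,"wall shift px",cv2.phaseCorrelate(a,q))
for s,b in (("small",(312,195,382,265)),("bowl",(205,270,275,335))):
    a,q=[cv2.imread(f"pics/scene{n}.png",0)[b[1]:b[3],b[0]:b[2]].astype(np.float32) for n in(0,4)]
    print(s,cv2.phaseCorrelate(a,q))
a,q=[cv2.resize(cv2.imread(f"pics/side{n}.png")[300:470,315:485],(400,400),interpolation=2) for n in(0,4)]
cv2.imwrite("pics/cmp.png",np.hstack([a,q]))
print(r.sense()['time'])
E
```

```text
wrist lid handle (array([ 427.7, -287.2]), array([99., 14.]), -3.3, 2458, np.float64(105.7))  plate (array([ 427.3, -287.2]), array([169.8, 115.5]), -3.1, 24825, np.float64(66.0))
tilt [ 0.05309628 -0.00319148] z 66.01170159906708
scene 0 rim/lid ((427.08807373046875, -286.173583984375), (117.01248168945312, 176.2122802734375), 86.72003173828125)
scene 4 rim/lid ((427.65234375, -287.1188049316406), (118.1241226196289, 174.36398315429688), 86.69503784179688)
side 0 rim/lid ((427.11328125, -287.5199279785156), (115.80542755126953, 172.3243865966797), 87.05043029785156)
side 4 rim/lid ((426.56695556640625, -288.4029541015625), (115.34520721435547, 171.52590942382812), 86.86548614501953)
scene wall shift px ((-0.1326931632727515, -0.38032849713259864), 0.7344692264662849)
side wall shift px ((-0.14012552766787678, -0.08713909436147205), 0.5585540614525477)
small ((-0.2643319381868636, 0.011552359968682424), 0.6384230546745253)
bowl ((0.33396517643404877, 0.051797102814859386), 0.6521190362580028)
12.95
```

View pics/cmp.png

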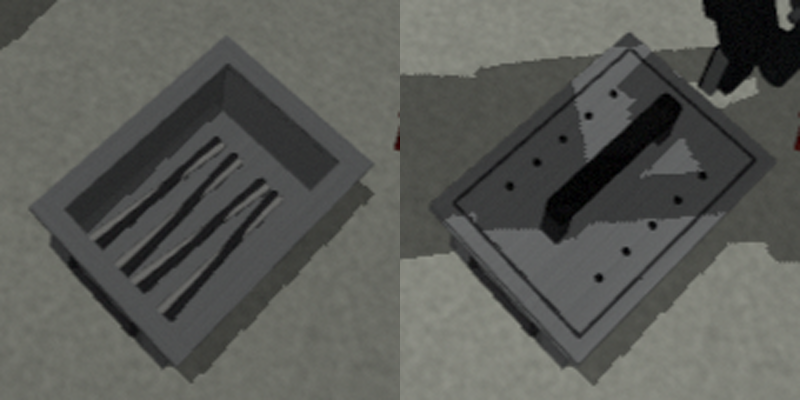

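Before/after crops: the lid outline coincides with the rim, and the container's wall is in the same place. Handing in.

```bash
python3 -c "
from bench import r
print(r.hand_in())"
```

```text
the job is handed in; nothing more can be done
None
```

The matching lid is on the grey instrument container, and I handed the job in at about 13 s. I gripped it by its handle, carried it over level and lowered it until the wrist force showed contact. Then I opened the fingers and lifted clear.

| Last check | Result |
|---|---|
| Lid centre | (427.3, -287.2) mm, within about 1.5 mm of the rim's measured centre |
| Lid yaw | -3.1°, against -2.9° to -3.3° for the rim |
| Plate top | 66.0 mm, so the lid sits on the 60 mm rim |
| Tilt | under 0.1° |
| Shift of container, small lid and bowl in the pictures | under half a pixel |

None of these checks failed. The scene and side cameras differed by 1–2 mm, which is within their calibration. The hand-in itself reports no verdict.

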